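# Free the arbor press pawl and press the bush home

### The arm

A 7-joint arm with a two-finger parallel gripper is mounted at the origin on the work surface. World frame = base frame: x ahead of the robot, y to its left, z up, the work surface at z = 0. Lengths are in m, angles in degrees, forces in N, time in s.
With the tool pointing down it reaches from about 0.425 to 0.875 m from the base axis. Payload 4.7 kg.
Tool frame: the origin (TCP) lies at the very end of the fingers, on their centre line; the grasp point (between the pads) lies env.tcp_to_grasp behind it (env.tcp_to_grasp is the distance from the TCP to the grasp point, in m); z points along the fingers, x is the direction in which the jaws open and shut, and the axes are right-handed (so a half turn about z gives the same grasp; the last joint's range is limited). The gripper opens to 87 mm and grips with 3 to 60 N. Pads are 19 mm wide; open, the fingers measure 117 mm over their backs; the gripper's body (75 mm by 190 mm) begins 51 mm behind the grasp point.
Start: joints at [76.61, 18.392, -4.016, 83.108, 1.295, 78.541, -3.26], TCP at [0.159, -0.63, 0.223] pointing down, gripper open.
Joint ranges: [-163.93, 163.93], [-17.29, 119.83], [-79.2, 71.16], [3.27, 140.29], [-89.18, 269.18], [5.43, 117.66], [-154.24, 154.24]. Speed limits (degrees/s): [147.25, 147.25, 180, 180, 180, 180, 180].

### API

Orientations are given as [roll, pitch, yaw] about the fixed x, y, z axes, in that order (R = Rz(yaw) Ry(pitch) Rx(roll)).
In Python, from cell import env gives the robot as it stands. The module is installed in compiled form; this text tells all that it offers.
- The arm moves only by the tool send_rows, never from a script. Its argument "steps" is a list of rows, each a list of 3 entries, a list of its own where there are three numbers: the shift along the tool's x, y, z in m, then the turn, a rotation vector about the tool's x, y, z in rad, then the finger opening in m, from 0 to 0.087. A call has exactly 5 rows; each row is the pose to reach, as a shift and turn from the pose commanded when the call began, along the tool's axes at that moment; what a row does not reach only later rows make up. A row lasts 1/12 s, in which the tool goes at most 41.7 mm and 7.16 degrees, less where a joint would pass 70% of its speed; a pose out of reach is approached as far as the arm can. A call with a gripper value outside its range is refused whole. The fingers move at their own pace and stop on an object; "grip_force" is the grip in N (left out, the last holds). Time passes only in rows, so rows that repeat a pose let the fingers close, or fill a call up. It gives the time, the measured TCP pose, the force and the opening at its end, in the units of the state.
- env.get_obs(): the state, without advancing time (a new reading comes with each control period).
- env.read_camera(name): name is "side" or "top"; returns a dict with "pixels" (480x640x3 uint8, red, green, blue), "fx", "fy", "cx", "cy" (pixels), "k1" (the pictures are not rectified: a ray, as slopes to the right and down, at radius r is drawn at 1 + k1 r^2 times it, then the intrinsics apply), "position" and "rotation" of the camera in the world. Camera axes: x right, y up, looking along -z (the intrinsics and any distortion apply to the point x, -y, -z); pixel columns grow to the right and rows downward; lengths in m; the calibration is good to about 2 mm. A picture is of the moment at which its call begins. There is no depth.
- env.sign_off(): hands the job in, once; it reports no verdict.
The state is a dict: "time_s": time; "qpos": joint angles; "joint_velocities": joint speeds; "effort": joint torques, N m; "tool_pos": TCP position; "tool_rot": TCP orientation; "force": force on the tool from outside, world axes, zero at the start; "wrist_torque": the same for the moment, N m; "grip_width": finger opening in m.
Only numpy, scipy, OpenCV 4.12 (cv2) and the standard library are available. Lean on these libraries where they do the work, as an engineer would, in place of code of your own. Each camera call takes 0.05 s, during which the arm holds its last target.

### The job

At the bench arbor press, press the red thumb tab of the ratchet pawl down until it snaps over and stays free of the teeth, then push the lever down by its black ball until the bronze bush is pressed fully home in its housing, and leave the lever down. Do it all with the fingertips or the outside of the fingers: grip and lift nothing, and leave the loose things on the bench where they are.

Things in the scene. Friction and masses are not known exactly. Their poses are not given: they have to be found in the camera images.
- press: teal bench arbor press, fixed; base 240 x 116 x 28 mm, column at the back, head top 252 mm above the bench. Origin: on the bench under the middle of the base; x from its front to its back, y to the left of someone in front, z up. Its front looks at the robot within 25 degrees. Lever on the right of the head (y = -65 mm), ratchet wheel and pawl on the left.
- ram: square 25 mm steel ram at the front of the press head (press x = -50 mm, y = 0), moved by the lever, 15 mm per rad. Origin: centre of its foot, 102 mm above the bench with the lever at 0; its top is 195 mm higher. Below it the bush stands in a 54 mm square aluminium housing, fixed in a nest on the round anvil.
- pawl (a joint): angle (rad) of the ratchet pawl, a red steel rocker. 0 to 0.08: its nose is in the teeth and the lever cannot go down. Pressing its tab down turns it to a stop at 0.56 (tab about 29 mm lower). An over-centre spring drives it back to the teeth below 0.28, and above that over to 0.56, where it stays. Takes 3 to 7 N at the tab.
- pawl_tab (a point): centre of the top of the pawl's red ribbed thumb tab: 26 mm along press x, 36 mm along press y, 5 mm thick; 124 mm ahead of the press origin, 66 mm to its left. Engaged: about 260 mm above the bench, its front edge tilted up 19 degrees; freed: about 231 mm, tilted down 13 degrees. It moves nearly straight down, with free space below.
- pawl_pivot (a point): a point on the pawl's pivot axis (along press y), at the tab's y, 240 mm above the bench; the tab's centre is 53 mm from it.
- lever (a joint): lever angle (rad); 0: points forward and 50 degrees up; grows as it goes down (angle above level = 0.873 - value), about an axis along press y. Starts at 0 to 0.4. Pawl engaged: stops within one tooth (0.17). Freed: 1 to 2 N at the ball, then 5 to 10 N from 0.4-0.65 on, while the bush goes in; home at 1.2 to 1.25, where it stops hard. Stays where left.
- lever_ball (a point): centre of the black ball, 36 mm across, at the end of the lever (steel bar 12 mm thick), 150 mm from the lever's axis; at value 0 it is 325 mm above the bench, with the bush home about 160 mm.
- lever_hub (a point): centre of the lever's hub on its turning axis, at the ball's y, 210 mm above the bench.
- bush (a joint): how far (m) the bronze flanged bush (flange 28 mm across, 4 mm thick) has been pressed in: 0 when its flange stands 9 mm above the housing, 0.009 when the flange is seated on it. Starts at 0 to 0.003; stays where it is.
- tray: loose blue plastic parts tray, 150 x 110 x 35 mm, two spare bushes stand in it; origin under its centre. Leave alone.
- spare_bush1: loose bronze flanged bush like the one in the press (flange 28 mm across, 24 mm tall), standing flange down in the tray; origin under its centre. Leave alone.
- spare_bush2: a second loose bronze flanged bush in the tray, as spare_bush1. Leave alone.
- spare_housing: loose aluminium bearing housing, a 54 x 54 x 26 mm block with a 20 mm bore, on the bench beside the press; origin under its centre. Leave alone.
- mallet: loose soft-faced mallet, 230 mm long, 40 mm high, wooden handle, head with one red and one white face, lying beside the press; origin on the bench under it. Leave alone.
- drift: loose brass drift, a rod 142 mm long and 18 mm thick, lying in front of the press; origin on the bench under it. Leave alone.
- caliper: loose steel caliper with a black slide, 205 mm long, lying on the left of the bench; origin under its beam. Leave alone.
- oiler: loose red oil can, 66 mm across, 145 mm high with its brass spout, standing on the right of the bench; origin under its centre. Leave alone.

How it is judged:
By the outcome, as a careful person would: the job done as asked, in the order asked, and still so for the second after the job is handed in, with the robot touching nothing.
It also fails if it takes over 43 s, if anything falls off the work surface, if the arm or the gripper's body presses on something with over 40 N, if the wrist force passes 120 N, or if a joint passes its speed limit or range.

## Working session

There is one attempt and no reset: what is moved stays moved. The work goes in short steps, Python scripts to look and compute and a tool call to move; the robot and the scene stay as the last step left them, time stands still between calls to the robot, and variables do not carry over. Pictures are saved under pics/ and viewed, and the job is handed in when it is done.

Besides the shell and the picture viewer there is one more tool, called after "Request:" as name(argument=value, ...) on one line, values as JSON. send_rows: Moves the arm, as the interface text tells. Its arguments: {"type":"object","properties":{"steps":{"type":"array"},"grip_force":{"type":"number"}},"required":["steps"]}

```bash
mkdir -p pics; python3 - <<'E'
from cell import env
import cv2,json
o=env.get_obs(); print(o, env.tcp_to_grasp)
for n in("side","top"):
    c=env.read_camera(n); cv2.imwrite(f"pics/{n}0.png",c["pixels"][:,:,::-1]); print({k:v for k,v in c.items() if k!="pixels"})
E
```

```text
{'time_s': 0.0, 'qpos': array([76.61066929, 18.44110032, -4.01587259, 83.17611012,  1.29596695,
       78.53982265, -3.2593319 ]), 'joint_velocities': array([ 0.09386936, -0.01505295,  0.12224041, -0.13767293, -0.01816794,
       -0.09916247,  0.09186919]), 'effort': array([-8.23513310e-04, -4.91282737e+01, -4.04027542e-01, -3.12526989e+01,
       -6.39628479e-02,  4.37894999e-02,  1.86627576e-04]), 'tool_pos': array([ 0.15923009, -0.62961837,  0.22142785]), 'tool_rot': array([ 1.79993421e+02,  1.11733609e-01, -7.57997143e+01]), 'force': array([-0.57133769, -0.01027856,  0.06640343]), 'wrist_torque': array([ 0.04053636, -0.01246726,  0.01017424]), 'grip_width': 0.08694837287023761} 0.0187
{'fx': 462.08868874223725, 'fy': 462.08868874223725, 'cx': 317.656030460529, 'cy': 234.14071690419564, 'k1': -0.016509442985949647, 'position': array([0.25587418, 0.83534117, 0.68609486]), 'rotation': array([  62.35207314,    0.62439847, -162.94051792])}
{'fx': 485.1810953331053, 'fy': 485.1810953331053, 'cx': 313.7892851687583, 'cy': 245.97069301256434, 'k1': -0.02251733171154109, 'position': array([ 3.68460732e-01, -1.25309892e-03,  1.42672836e+00]), 'rotation': array([  6.73946117,  -1.36466707, -90.27157275])}
```

View pics/side0.png

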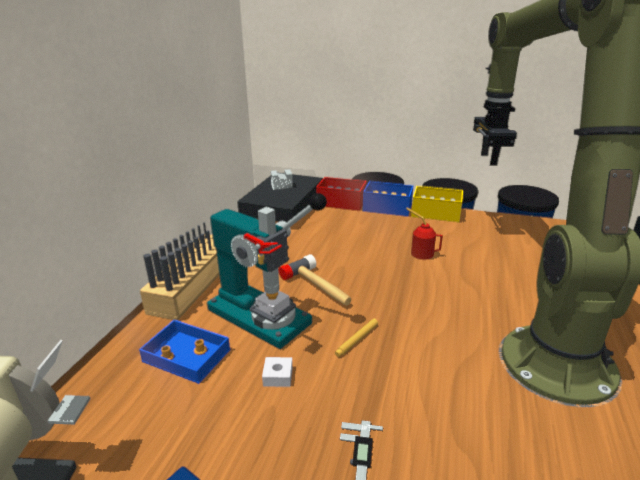

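View pics/top0.png

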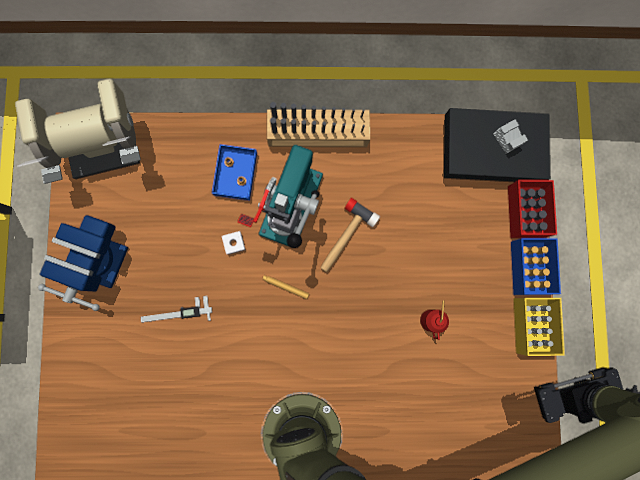

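```bash
python3 - <<'E'
import cv2
a=cv2.imread("pics/top0.png")[130:290,200:400]; cv2.imwrite("pics/topc.png",cv2.resize(a,(800,640))[:600])
a=cv2.imread("pics/side0.png")[185:345,180:360]; cv2.imwrite("pics/sidec.png",cv2.resize(a,None,fx=3.75,fy=3.75,interpolation=2))
E
```

```text
(no output)
```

View pics/topc.png

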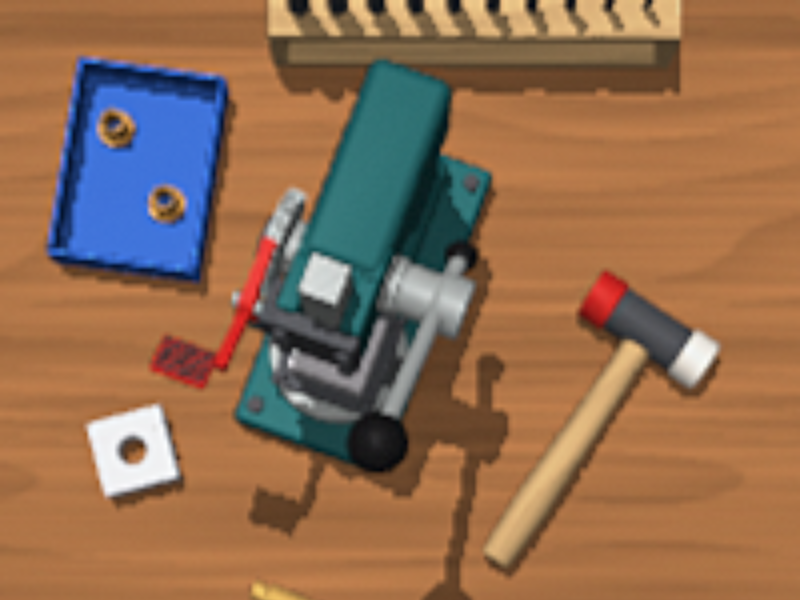

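View pics/sidec.png

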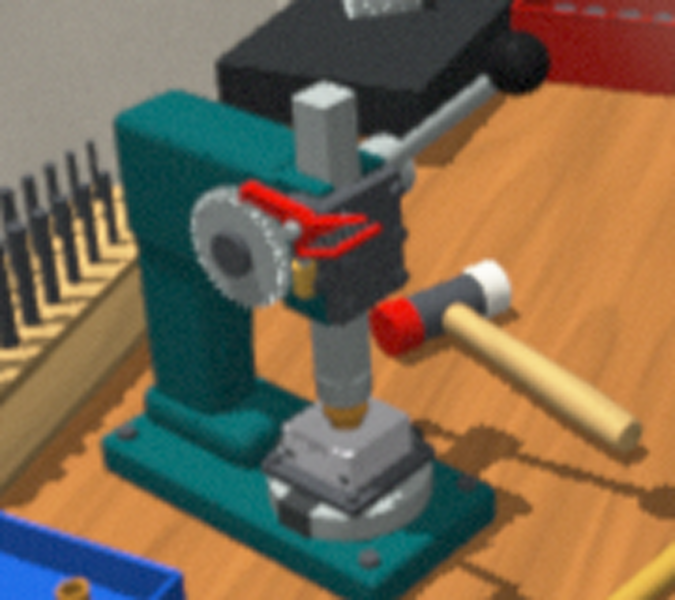

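```bash
cat > h.py <<'E'
import numpy as np
from scipy.spatial.transform import Rotation as R
from scipy.optimize import least_squares
C={"side":dict(f=462.08868874,cx=317.65603,cy=234.140717,k1=-0.0165094,p=[0.25587418,0.83534117,0.68609486],r=[62.35207314,0.62439847,-162.94051792]),
"top":dict(f=485.1810953,cx=313.789285,cy=245.970693,k1=-0.0225173,p=[.368460732,-.00125309892,1.42672836],r=[6.73946117,-1.36466707,-90.27157275])}
def proj(n,P):
    c=C[n]; q=R.from_euler('xyz',c['r'],degrees=True).inv().apply(np.asarray(P)-c['p'])
    s=np.array([q[0],-q[1]])/-q[2]; s=s*(1+c['k1']*(s@s)); return s*c['f']+[c['cx'],c['cy']]
def w(p,P):
    a=p[2]; return np.array([p[0]+np.cos(a)*P[0]-np.sin(a)*P[1],p[1]+np.sin(a)*P[0]+np.cos(a)*P[1],P[2]])
E
cat > fit.py <<'E'
from h import *
T=lambda u,v:(200+u/4,130+v/4); S=lambda u,v:(180+u/3.75,185+v/3.75)
def pts(p):
    v=p[3]; a=.873-v; hx=p[4]
    ball=(hx-.15*np.cos(a),-.065,.21+.15*np.sin(a))
    return [("top",(.12,-.058,.028),T(491,172)),("top",(-.12,.058,.028),T(235,420)),
     ("side",(-.12,.058,.028),S(372,600)),("side",(-.12,-.058,.028),S(495,490)),("side",(.12,.058,.028),S(105,438)),
     ("top",(-.05,0,.297-.015*v),T(326,280)),("side",(-.05,0,.297-.015*v),S(325,95)),
     ("top",(-.124,.066,.26),T(184,361)),("top",ball,T(378,443)),("side",ball,S(519,62))]
def f(p): return np.concatenate([proj(n,w(p,P))-m for n,P,m in pts(p)])
s=least_squares(f,[.8,.05,0,.2,0],loss='soft_l1')
print(s.x,np.degrees(s.x[2]));print(f(s.x).reshape(-1,2).round(2))
p=s.x;a=.873-p[3]
for n,P in dict(tab=(-.124,.066,.26),tabfree=(-.124,.066,.231),hub=(p[4],-.065,.21),ball=(p[4]-.15*np.cos(a),-.065,.21+.15*np.sin(a)),ballhome=(p[4]-.15*np.cos(-.352),-.065,.21-.15*np.sin(.352))).items(): print(n,w(p,P).round(4),proj("side",w(p,P)),proj("top",w(p,P)))
E
python3 fit.py
```

```text
[ 0.6583114   0.03107536 -0.35734272  0.13284803 -0.02197444] -20.47422970132214
[[ 0.79  0.19]
 [-1.03 -0.05]
 [ 0.16 -4.36]
 [ 0.84 -1.84]
 [-2.81 -0.92]
 [-0.54  0.26]
 [-0.51 -0.73]
 [-0.63  1.74]
 [-0.18  0.53]
 [-0.67  0.03]]
tab [0.5652 0.1363 0.26  ] [272.00686765 247.97269811] [245.37121387 221.98677162]
tabfree [0.5652 0.1363 0.231 ] [272.86849906 261.18593814] [246.72414884 223.92546348]
hub [ 0.615  -0.0221  0.21  ] [279.22792654 231.17269591] [310.1541168  205.93671435]
ball [0.5112 0.0166 0.3112] [317.73140257 201.56520745] [294.31949809 241.2784557 ]
ballhome [0.4831 0.0271 0.1583] [329.64521464 270.53652554] [291.24360754 259.33506292]
```

```bash
sed -i 's/S(372,600)/S(374,578)/' fit.py; python3 fit.py
cat > mv.py <<'E'
import sys
from h import *
from cell import env
# usage: mv.py x y z yaw [pitchtilt]
a=[float(t) for t in sys.argv[1:]]
o=env.get_obs(); R0=R.from_euler('xyz',o['tool_rot'],degrees=True)
Rt=R.from_euler('xyz',[180,0,a[3]],degrees=True)
print("pos",o['tool_pos'].round(4),o['tool_rot'].round(2),"F",o['force'].round(1),o['time_s'],'q',o['qpos'].round(1))
print("shift",R0.inv().apply(np.array(a[:3])-o['tool_pos']).round(4),"turn",(R0.inv()*Rt).as_rotvec().round(4))
E
python3 mv.py .565 .136 .40 -20.5; python3 mv.py .159 -.63 .40 -75.8
```

```text
[ 0.65856985  0.03031278 -0.3547918   0.13647759 -0.02201738] -20.328073014502692
[[ 0.96  0.03]
 [-0.69 -0.05]
 [-0.21  1.21]
 [ 0.87 -2.15]
 [-2.81 -1.04]
 [-0.17  0.18]
 [-0.44 -0.9 ]
 [-0.22  1.74]
 [ 0.25  0.59]
 [-0.48  0.03]]
tab [0.5652 0.1353 0.26  ] [272.21140375 247.72319918] [245.78385757 221.99025434]
tabfree [0.5652 0.1353 0.231 ] [273.06907645 260.92769141] [247.12694737 223.92883869]
hub [ 0.6153 -0.023   0.21  ] [279.21966053 230.98519403] [310.48989893 205.80028004]
ball [0.5111 0.0156 0.3108] [317.91945543 201.56236458] [294.75214095 241.33746987]
ballhome [0.4833 0.0259 0.1583] [329.69375507 270.23456238] [291.69959861 259.24696103]
pos [ 0.1592 -0.6297  0.2216] [ 1.80e+02  1.00e-01 -7.58e+01] F [-0.1  0.9 -0.1] 0.1 q [76.6 18.4 -4.  83.2  1.3 78.5 -3.3]
shift [-0.6431 -0.5812 -0.1774] turn [-7.000e-04  1.600e-03 -9.652e-01]
pos [ 0.1592 -0.6297  0.2216] [ 1.80e+02  1.00e-01 -7.58e+01] F [-0.1  0.9 -0.1] 0.1 q [76.6 18.4 -4.  83.2  1.3 78.5 -3.3]
shift [-1.000e-04  3.000e-04 -1.784e-01] turn [ 0.0001  0.0017 -0.    ]
```

Request:
send_rows(steps=[[[0,0,-0.04],[0,0,0],0.04],[[-0.01,-0.01,-0.08],[0,0,-0.1],0.02],[[-0.03,-0.025,-0.11],[0,0,-0.2],0],[[-0.05,-0.04,-0.135],[0,0,-0.3],0],[[-0.07,-0.06,-0.16],[0,0,-0.4],0]])

```text
time_s: 0.52
tool_pos: [0.1995, -0.547, 0.3838]
tool_rot: [180.0, 0.0, -52.7]
force: [1.3, -0.0, 0.4]
grip_width: 0.0613
```

```bash
python3 mv.py .565 .136 .40 -20.5
```

```text
pos [ 0.1995 -0.547   0.3838] [179.95   0.   -52.73] F [ 1.3 -0.   0.4] 0.5167 q [74.7  8.9 -8.6 76.6  1.4 94.6 13.6]
shift [-0.3222 -0.7045 -0.0168] turn [ 8.000e-04  3.000e-04 -5.625e-01]
```

Request:
send_rows(steps=[[[-0.0165,-0.036,-0.003],[0,0,0],0],[[-0.033,-0.072,-0.006],[0,0,0],0],[[-0.0495,-0.108,-0.01],[0,0,0],0],[[-0.066,-0.144,-0.014],[0,0,0],0],[[-0.0825,-0.18,-0.017],[0,0,0],0]])

```text
time_s: 0.93
tool_pos: [0.2947, -0.3712, 0.3996]
tool_rot: [180.0, 0.0, -52.9]
force: [-0.1, -0.6, -0.4]
grip_width: 0.0283
```

Request:
send_rows(steps=[[[-0.0165,-0.036,0],[0,0,0],0],[[-0.033,-0.072,0],[0,0,0],0],[[-0.0495,-0.108,0],[0,0,0],0],[[-0.066,-0.144,0],[0,0,0],0],[[-0.0825,-0.18,0],[0,0,0],0]])

```text
time_s: 1.35
tool_pos: [0.3883, -0.1968, 0.3993]
tool_rot: [180.0, -0.0, -52.9]
force: [2.1, 0.1, 0.4]
grip_width: 0.0014
```

```bash
python3 mv.py .565 .136 .40 -20.5
```

```text
pos [ 0.3883 -0.1968  0.3993] [ 1.7997e+02 -1.0000e-02 -5.2900e+01] F [2.1 0.1 0.4] 1.35 q [ 57.9  -9.5 -29.1  92.   -4.6  96.3 -24.3]
shift [-0.1588 -0.3417 -0.0009] turn [ 6.000e-04 -1.000e-04 -5.654e-01]
```

Request:
send_rows(steps=[[[-0.0165,-0.036,0],[0,0,-0.1],0],[[-0.033,-0.072,0],[0,0,-0.2],0],[[-0.0495,-0.108,0],[0,0,-0.3],0],[[-0.066,-0.144,0],[0,0,-0.4],0],[[-0.0825,-0.18,0],[0,0,-0.5],0]])

```text
time_s: 1.77
tool_pos: [0.4819, -0.0225, 0.3995]
tool_rot: [180.0, -0.0, -24.0]
force: [1.6, 0.2, 0.0]
grip_width: 0.0006
```

```bash
python3 mv.py .562 .136 .34 -20.5
```

```text
pos [ 0.4819 -0.0225  0.3995] [ 1.7996e+02 -3.0000e-02 -2.3980e+01] F [1.6 0.2 0. ] 1.7667 q [ 45.8  -3.  -43.6  86.4  -2.   95.7 -22. ]
shift [ 0.0087 -0.1774  0.0594] turn [ 0.0007 -0.0005 -0.0607]
```

Request:
send_rows(steps=[[[0.002,-0.04,0],[0,0,-0.02],0],[[0.004,-0.08,0],[0,0,-0.04],0],[[0.006,-0.12,0],[0,0,-0.06],0],[[0.008,-0.155,0.015],[0,0,-0.06],0],[[0.009,-0.177,0.045],[0,0,-0.06],0]])

```text
time_s: 2.18
tool_pos: [0.5644, 0.1384, 0.3565]
tool_rot: [-179.7, -0.2, -20.6]
force: [0.9, -0.3, 0.2]
grip_width: 0.0003
```

```bash
python3 mv.py .562 .136 .28 -20.5; python3 - <<'E'
from cell import env
import cv2
for n in("side","top"):
    c=env.read_camera(n); cv2.imwrite(f"pics/{n}1.png",c["pixels"][:,:,::-1])
a=cv2.imread("pics/top1.png")[130:290,200:400]; cv2.imwrite("pics/topc1.png",cv2.resize(a,(700,560)))
a=cv2.imread("pics/side1.png")[145:305,180:360]; cv2.imwrite("pics/sidec1.png",cv2.resize(a,None,fx=3.75,fy=3.75,interpolation=2))
E
```

```text
pos [0.5644 0.1384 0.3565] [-179.67   -0.2   -20.57] F [ 0.9 -0.3  0.2] 2.1833 q [ 28.3  14.  -54.4  79.   11.3  92.3 -45.2]
shift [-0.0017  0.0035  0.0764] turn [-0.0057 -0.0035 -0.0013]
```

View pics/topc1.png

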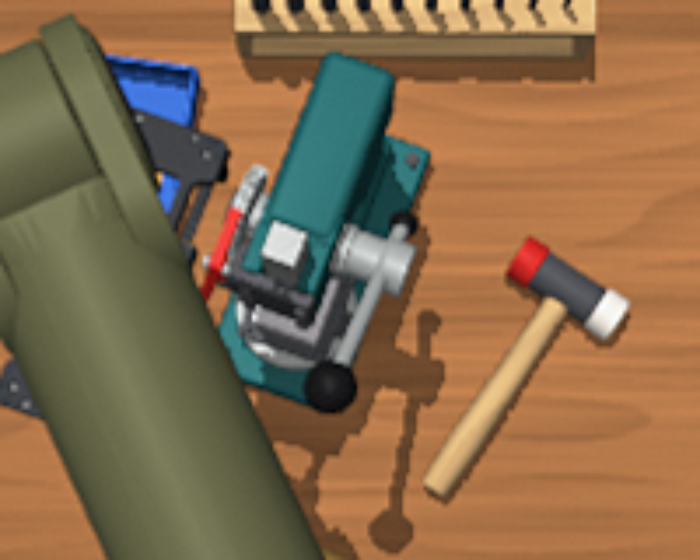

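View pics/sidec1.png

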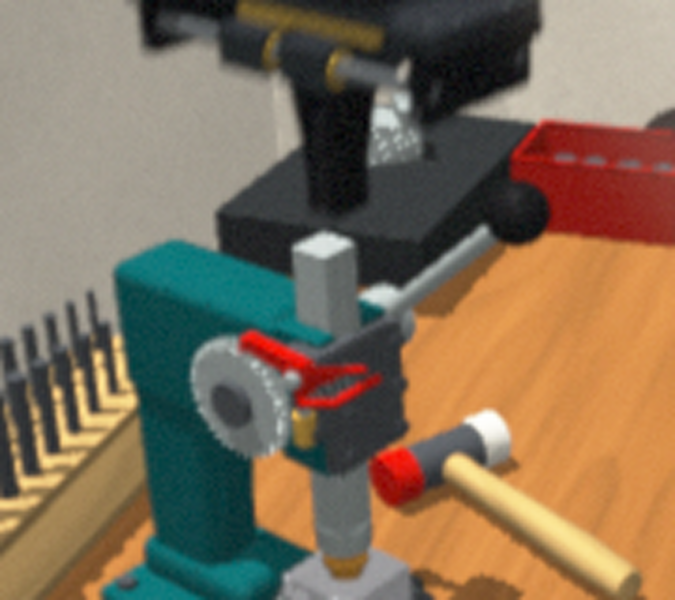

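Request:
send_rows(steps=[[[0,0.003,0.02],[-0.005,-0.003,0],0],[[-0.002,0.003,0.04],[-0.005,-0.003,0],0],[[-0.002,0.003,0.06],[-0.005,-0.003,0],0],[[-0.002,0.003,0.075],[-0.005,-0.003,0],0],[[-0.002,0.003,0.08],[-0.005,-0.003,0],0]])

```text
time_s: 2.7
tool_pos: [0.5585, 0.1295, 0.2724]
tool_rot: [179.5, 0.3, -20.9]
force: [-0.3, 0.9, -0.2]
grip_width: 0.0006
```

```bash
python3 mv.py .563 .136 .24 -20.5; python3 - <<'E'
from cell import env
from h import *
import cv2
c=env.read_camera("side")["pixels"][:,:,::-1]; cv2.imwrite("pics/s2.png",cv2.resize(c[185:305,200:360],None,fx=5,fy=5,interpolation=2))
print(proj("side",env.get_obs()['tool_pos']))
E
```

```text
pos [0.5585 0.1295 0.2724] [179.55   0.32 -20.89] F [-0.3  0.9 -0.2] 2.7 q [ 29.5  14.4 -53.6  88.1  11.8  83.9 -45.5]
shift [ 0.0021 -0.008   0.0323] turn [ 0.0079  0.0056 -0.0067]
[276.21107567 240.89144671]
```

View pics/s2.png

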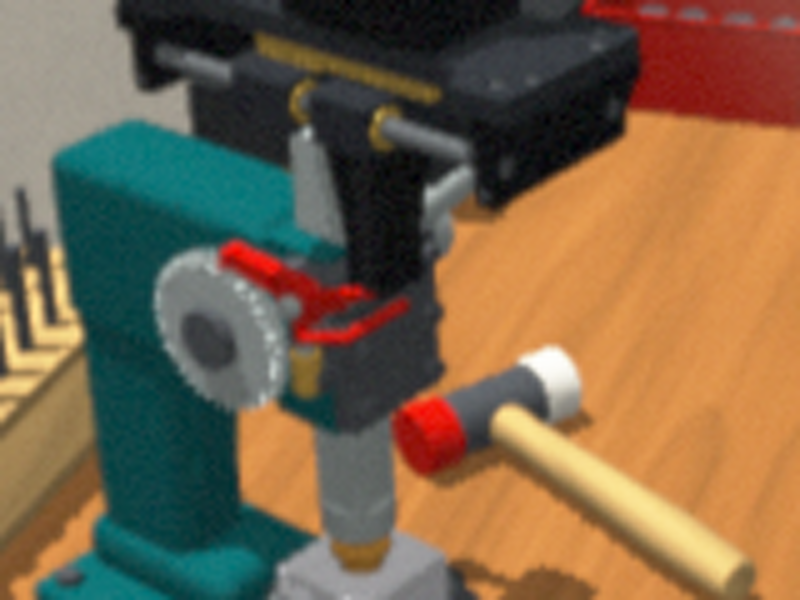

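Request:
send_rows(steps=[[[0.004,-0.009,0],[0.007,0.005,0],0],[[0.004,-0.009,0],[0.007,0.005,0],0],[[0.004,-0.009,0],[0.007,0.005,0],0],[[0.004,-0.009,0],[0.007,0.005,0],0],[[0.004,-0.009,0.003],[0.007,0.005,0],0]])

```text
time_s: 3.17
tool_pos: [0.5671, 0.1386, 0.2726]
tool_rot: [-179.8, -0.2, -20.8]
force: [0.1, 0.6, 0.8]
grip_width: 0.0006
```

```bash
python3 mv.py .564 .136 .24 -20.5
```

```text
pos [0.5671 0.1386 0.2726] [-179.83   -0.21  -20.79] F [0.1 0.6 0.8] 3.1667 q [ 28.5  15.3 -53.7  87.3  12.4  83.3 -46.4]
shift [-0.0021  0.0036  0.0326] turn [-0.003  -0.0037 -0.0051]
```

Request:
send_rows(steps=[[[-0.001,0.002,0.004],[0,0,0],0],[[-0.001,0.002,0.008],[0,0,0],0],[[-0.001,0.002,0.012],[0,0,0],0],[[-0.001,0.002,0.016],[0,0,0],0],[[-0.001,0.002,0.02],[0,0,0],0]])

```text
time_s: 3.58
tool_pos: [0.565, 0.1367, 0.251]
tool_rot: [-179.9, -0.1, -20.8]
force: [-0.1, 0.6, 1.1]
grip_width: 0.0007
```

Request:
send_rows(steps=[[[0,0,0.004],[0,0,0],0],[[0,0,0.008],[0,0,0],0],[[0,0,0.012],[0,0,0],0],[[0,0,0.014],[0,0,0],0],[[0,0,0.014],[0,0,0],0]])

```text
time_s: 4.0
tool_pos: [0.5647, 0.1365, 0.2367]
tool_rot: [-179.9, -0.1, -20.8]
force: [-0.1, -0.3, 0.1]
grip_width: 0.0005
```

```bash
python3 mv.py .564 .136 .24 -20.5;  python3 - <<'E'
from cell import env
from h import *
import cv2
c=env.read_camera("side")["pixels"][:,:,::-1]; cv2.imwrite("pics/s3.png",cv2.resize(c[185:305,200:360],None,fx=5,fy=5,interpolation=2))
E
```

```text
pos [0.5647 0.1365 0.2367] [-1.7992e+02 -7.0000e-02 -2.0800e+01] F [-0.1 -0.3  0.1] 4.0 q [ 28.6  16.1 -53.4  90.8  13.   79.6 -46.8]
shift [-0.0005  0.0007 -0.0033] turn [-0.0014 -0.0012 -0.0053]
```

View pics/s3.png

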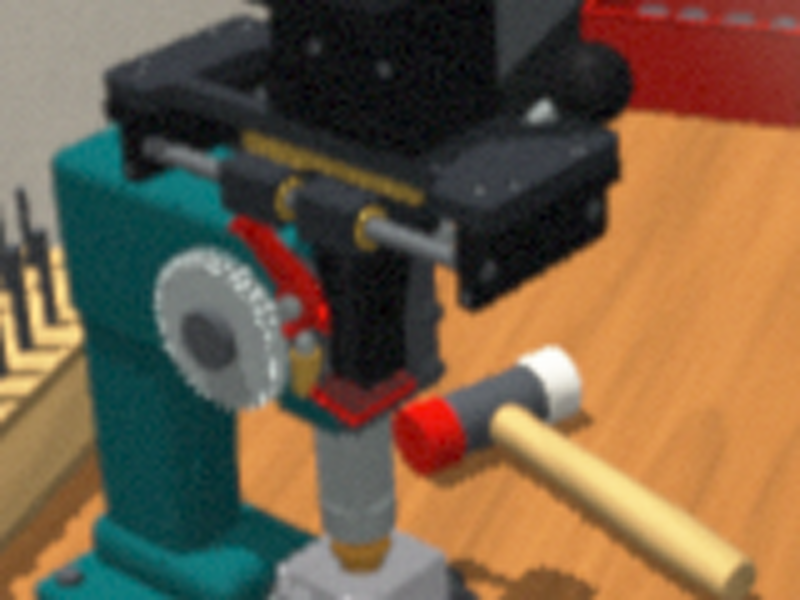

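Request:
send_rows(steps=[[[0,0,-0.02],[0,0,0],0],[[0,0,-0.05],[0,0,0],0],[[0,0,-0.09],[0,0,0],0],[[0,0,-0.13],[0,0,0],0],[[0,0,-0.16],[0,0,0],0]])

```text
time_s: 4.47
tool_pos: [0.5648, 0.1368, 0.4012]
tool_rot: [-179.8, -0.3, -20.8]
force: [-0.1, -0.3, 0.5]
grip_width: 0.0006
```

```bash
python3 mv.py .505 .018 .40 69.6;  python3 - <<'E'
from cell import env
from h import *
import cv2
c=env.read_camera("side")["pixels"][:,:,::-1]; cv2.imwrite("pics/s4.png",cv2.resize(c[185:305,200:360],None,fx=5,fy=5,interpolation=2))
E
```

```text
pos [0.5648 0.1368 0.4012] [-179.79   -0.29  -20.81] F [-0.1 -0.3  0.5] 4.4667 q [ 27.1  14.3 -54.3  73.6  11.8  97.4 -45.5]
shift [-0.0137  0.1323  0.0006] turn [ 1.1000e-03 -6.8000e-03 -1.5779e+00]
```

View pics/s4.png

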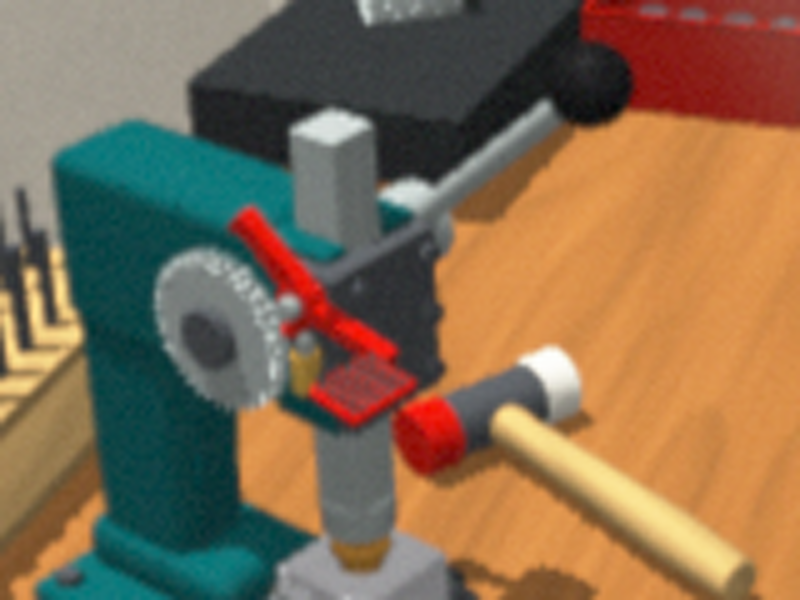

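Request:
send_rows(steps=[[[-0.002,0.02,0],[0,0,-0.12],0],[[-0.004,0.04,0],[0,0,-0.24],0],[[-0.006,0.06,0],[0,0,-0.36],0],[[-0.008,0.08,0],[0,0,-0.48],0],[[-0.01,0.1,0],[0,0,-0.6],0]])

```text
time_s: 4.93
tool_pos: [0.5193, 0.0461, 0.3974]
tool_rot: [-180.0, -0.2, 13.9]
force: [-0.1, -0.5, -0.7]
grip_width: 0.0004
```

```bash
python3 mv.py .509 .0165 .385 69.6
```

```text
pos [0.5193 0.0461 0.3974] [-179.98   -0.18   13.94] F [-0.1 -0.5 -0.7] 4.9333 q [ 44.9   4.3 -55.7  81.9   3.6  95.5   3.5]
shift [-0.0172  0.0262  0.0123] turn [ 0.0013 -0.0031 -0.9714]
```

Request:
send_rows(steps=[[[-0.004,0.006,0],[0,0,-0.12],0],[[-0.008,0.012,0],[0,0,-0.24],0],[[-0.012,0.018,0],[0,0,-0.36],0],[[-0.017,0.026,0],[0,0,-0.48],0],[[-0.017,0.026,0],[0,0,-0.6],0]])

```text
time_s: 5.35
tool_pos: [0.5091, 0.0153, 0.3974]
tool_rot: [179.9, -0.1, 48.1]
force: [-0.1, 0.3, -0.2]
grip_width: 0.0002
```

Request:
send_rows(steps=[[[0,0,0.01],[0,0,-0.12],0],[[0,0,0.012],[0,0,-0.24],0],[[0,0,0.012],[0,0,-0.36],0],[[0,0,0.012],[0,0,-0.37],0],[[0,0,0.012],[0,0,-0.37],0]])

```text
time_s: 5.77
tool_pos: [0.5094, 0.0175, 0.3854]
tool_rot: [179.9, -0.1, 69.0]
force: [-0.1, -0.5, -0.8]
grip_width: 0.0006
```

```bash
python3 mv.py .510 .016 .335 69.6;  python3 - <<'E'
from cell import env
from h import *
import cv2
for n in("side","top"):
    c=env.read_camera(n)["pixels"][:,:,::-1]; cv2.imwrite(f"pics/{n}5.png",cv2.resize(c[140:300,200:400],None,fx=4,fy=3.75,interpolation=2))
E
```

```text
pos [0.5094 0.0175 0.3854] [ 1.7985e+02 -1.1000e-01  6.9010e+01] F [-0.1 -0.5 -0.8] 5.7667 q [ 50.    1.9 -55.7  84.8   1.5  94.   63.4]
shift [-0.0013  0.001   0.0504] turn [ 0.0026 -0.0019 -0.0103]
```

View pics/side5.png

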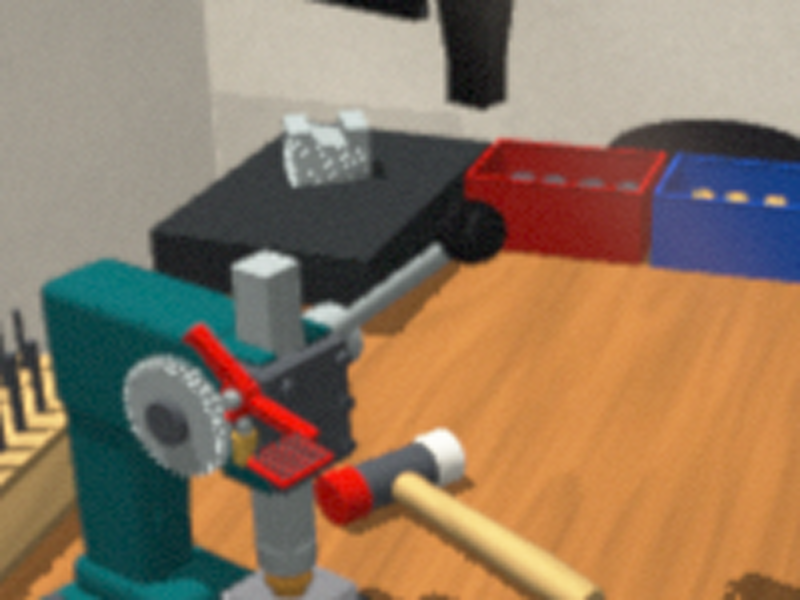

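View pics/top5.png

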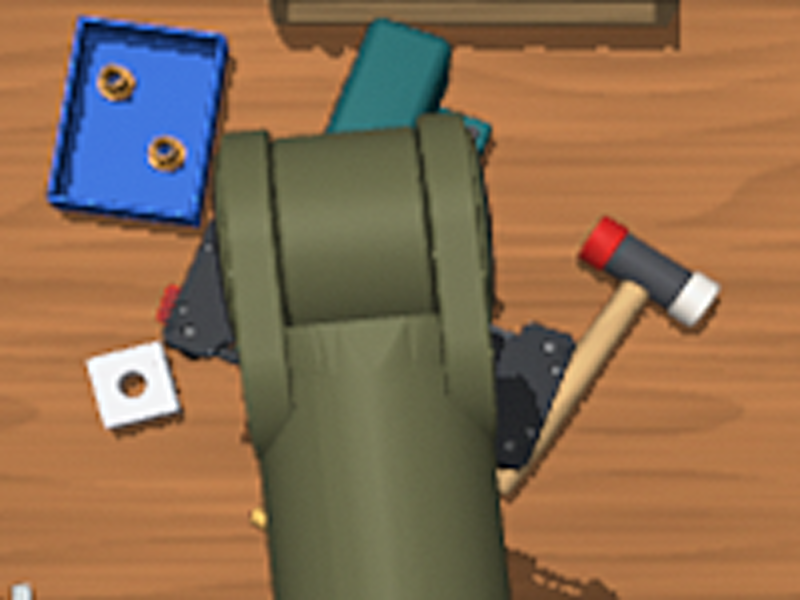

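Request:
send_rows(steps=[[[-0.001,0.001,0.02],[0,0,-0.01],0],[[-0.001,0.001,0.035],[0,0,-0.01],0],[[-0.001,0.001,0.045],[0,0,-0.01],0],[[-0.001,0.001,0.05],[0,0,-0.01],0],[[-0.001,0.001,0.052],[0,0,-0.01],0]])

```text
time_s: 6.28
tool_pos: [0.5097, 0.0162, 0.3326]
tool_rot: [179.9, -0.1, 69.7]
force: [-0.0, -0.0, -0.0]
grip_width: 0.0006
```

```bash
python3 mv.py .511 .0156 .329 69.6;  python3 - <<'E'
from cell import env
from h import *
import cv2
for n in("side",):
    c=env.read_camera(n)["pixels"][:,:,::-1]; cv2.imwrite(f"pics/{n}6.png",cv2.resize(c[140:300,200:400],None,fx=4,fy=3.75,interpolation=2))
E
```

```text
pos [0.5097 0.0162 0.3326] [ 1.7993e+02 -1.0000e-01  6.9690e+01] F [-0. -0. -0.] 6.2833 q [ 50.3   1.8 -55.6  90.7   1.4  88.2  64.3]
shift [-0.0001  0.0014  0.0036] turn [ 0.0012 -0.0017  0.0015]
```

View pics/side6.png

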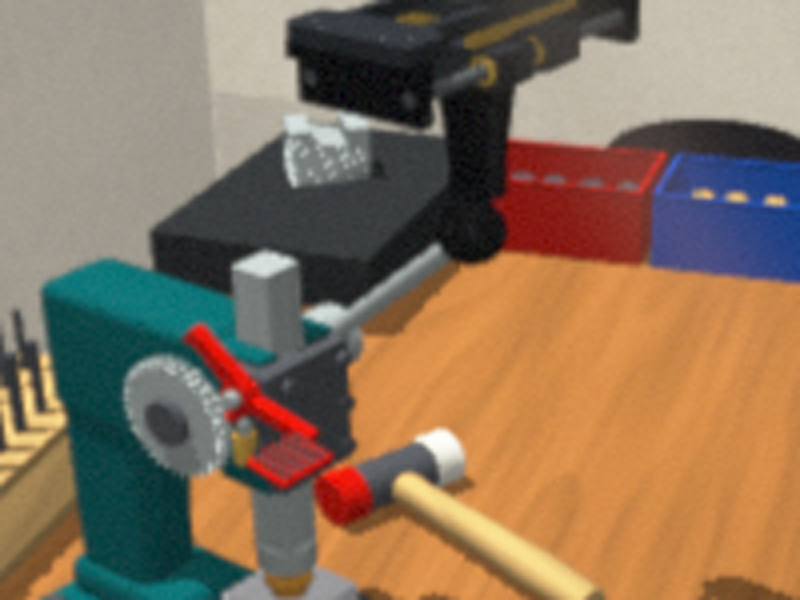

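Request:
send_rows(steps=[[[0,0,0.005],[0,0,0],0],[[0,-0.007,0.014],[0,0,0],0],[[0,-0.013,0.023],[0,0,0],0],[[0,-0.019,0.034],[0,0,0],0],[[0,-0.025,0.045],[0,0,0],0]])

```text
time_s: 6.75
tool_pos: [0.4867, 0.0256, 0.2888]
tool_rot: [179.8, -0.1, 69.7]
force: [-1.2, -0.2, 3.5]
grip_width: 0.0006
```

```bash
cat > st.py <<'E'
import sys
from h import *
from cell import env
import cv2
o=env.get_obs(); p=[0.65857,0.03031,-0.35479]
c,s=np.cos(p[2]),np.sin(p[2]); d=o['tool_pos'][:2]-p[:2]
print("press frame tcp",c*d[0]+s*d[1],-s*d[0]+c*d[1],"ballz",o['tool_pos'][2]-.018,'v',.873-np.arcsin(np.clip((o['tool_pos'][2]-.018-.21)/.15,-1,1)),"rot",o['tool_rot'].round(1),'F',o['force'].round(1),o['wrist_torque'].round(2),o['qpos'].round(0))
v=.873-np.arcsin((o['tool_pos'][2]-.018-.21)/.15); print("ball px",-.022-.15*np.cos(.873-v))
c=env.read_camera("side")["pixels"][:,:,::-1]; cv2.imwrite(f"pics/{sys.argv[1]}.png",cv2.resize(c[160:310,200:400],None,fx=4,fy=4,interpolation=2))
E
python3 st.py a1
```

```text
press frame tcp -0.15953083240285765 -0.06411064879351633 ballz 0.27076381473753586 v 0.4559204380837459 rot [ 1.798e+02 -1.000e-01  6.970e+01] F [-1.2 -0.2  3.5] [0.24 0.18 0.03] [ 51.  -2. -55.  98.  -2.  83.  66.]
ball px -0.1591413825894373
```

View pics/a1.png

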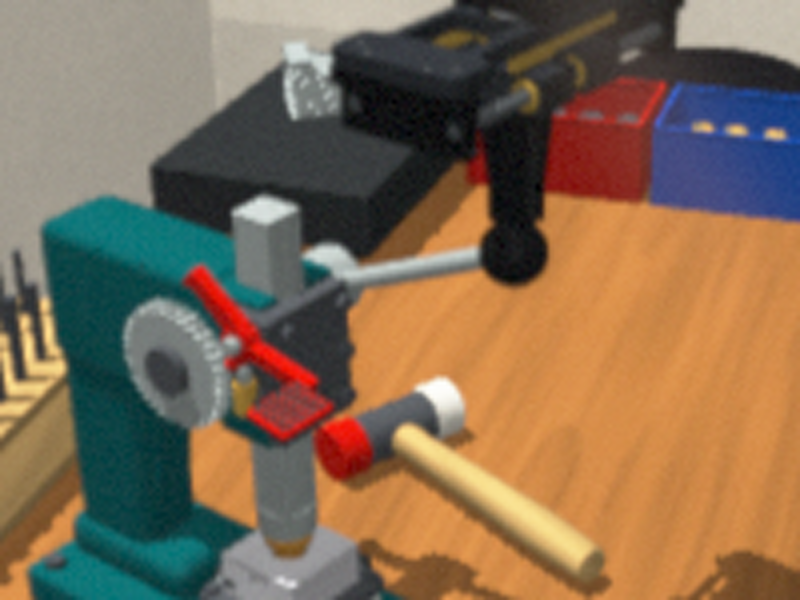

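Request:
send_rows(steps=[[[0,-0.003,0.008],[0,0,0],0],[[0,-0.006,0.016],[0,0,0],0],[[0,-0.008,0.025],[0,0,0],0],[[0,-0.01,0.033],[0,0,0],0],[[0,-0.011,0.042],[0,0,0],0]])

```text
time_s: 7.22
tool_pos: [0.4763, 0.0289, 0.2455]
tool_rot: [179.9, -0.1, 69.7]
force: [-4.8, 1.7, 8.6]
grip_width: 0.0007
```

```bash
python3 st.py a2
```

```text
press frame tcp -0.1704152602024403 -0.06466204932667868 ballz 0.22749481474688865 v 0.7561018445065532 rot [ 1.799e+02 -1.000e-01  6.970e+01] F [-4.8  1.7  8.6] [0.49 0.99 0.05] [ 51.  -3. -55. 103.  -3.  78.  66.]
ball px -0.17097627816861327
```

View pics/a2.png

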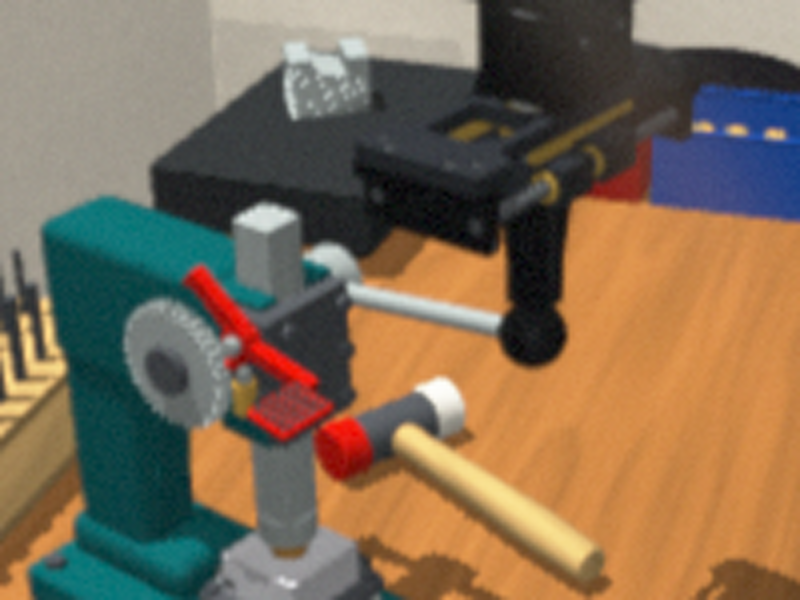

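Request:
send_rows(steps=[[[0,-0.001,0.009],[0,0,0],0],[[0,-0.001,0.018],[0,0,0],0],[[0,-0.001,0.027],[0,0,0],0],[[0,0,0.036],[0,0,0],0],[[0,0.001,0.045],[0,0,0],0]])

```text
time_s: 7.68
tool_pos: [0.4767, 0.029, 0.2011]
tool_rot: [-180.0, -0.1, 69.8]
force: [-6.0, 2.0, 8.8]
grip_width: 0.0006
```

```bash
python3 st.py a3
```

```text
press frame tcp -0.17010569208548298 -0.06437908593924974 ballz 0.183146545163448 v 1.0529933514050704 rot [-1.80e+02 -1.00e-01  6.98e+01] F [-6.   2.   8.8] [0.42 1.17 0.03] [ 51.  -0. -56. 107.  -0.  73.  64.]
ball px -0.16957673245922358
```

View pics/a3.png

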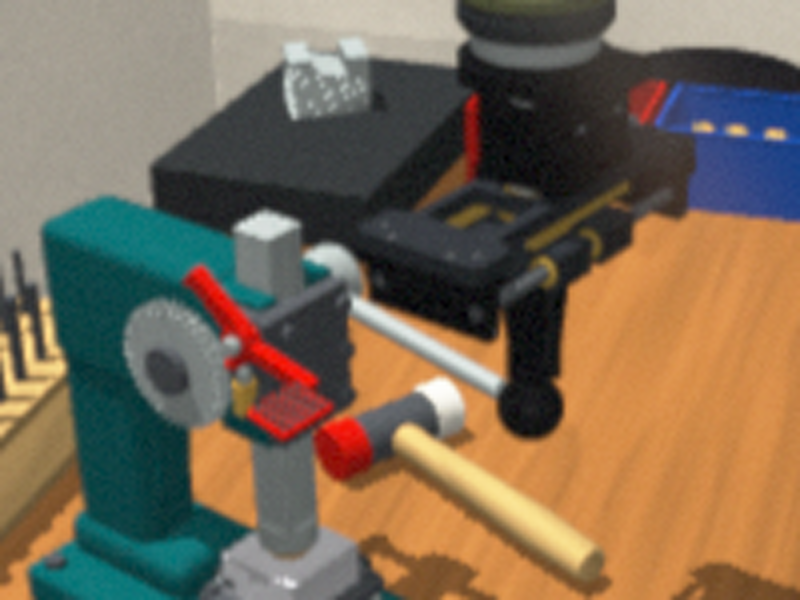

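Request:
send_rows(steps=[[[0,0.001,0.005],[0,0,0],0],[[0,0.003,0.01],[0,0,0],0],[[0,0.004,0.014],[0,0,0],0],[[0,0.005,0.018],[0,0,0],0],[[0,0.006,0.021],[0,0,0],0]])

```text
time_s: 8.15
tool_pos: [0.4825, 0.027, 0.1802]
tool_rot: [-180.0, -0.1, 69.8]
force: [-5.5, 1.1, 6.9]
grip_width: 0.0006
```

Request:
send_rows(steps=[[[0,0.0005,0.001],[0,0,0],0],[[0,0.001,0.002],[0,0,0],0],[[0,0.001,0.003],[0,0,0],0],[[0,0.0015,0.004],[0,0,0],0],[[0,0.002,0.005],[0,0,0],0]])

```text
time_s: 8.57
tool_pos: [0.484, 0.0264, 0.1756]
tool_rot: [-179.9, -0.1, 69.8]
force: [-8.3, 1.4, 11.5]
grip_width: 0.0004
```

```bash
python3 st.py a4
```

```text
press frame tcp -0.16228883670931932 -0.06432170802572781 ballz 0.15761236569796944 v 1.2297715380254446 rot [-1.799e+02 -1.000e-01  6.980e+01] F [-8.3  1.4 11.5] [ 0.55  1.64 -0.02] [ 50.   3. -57. 108.   3.  70.  62.]
ball px -0.16255438723937687
```

View pics/a4.png

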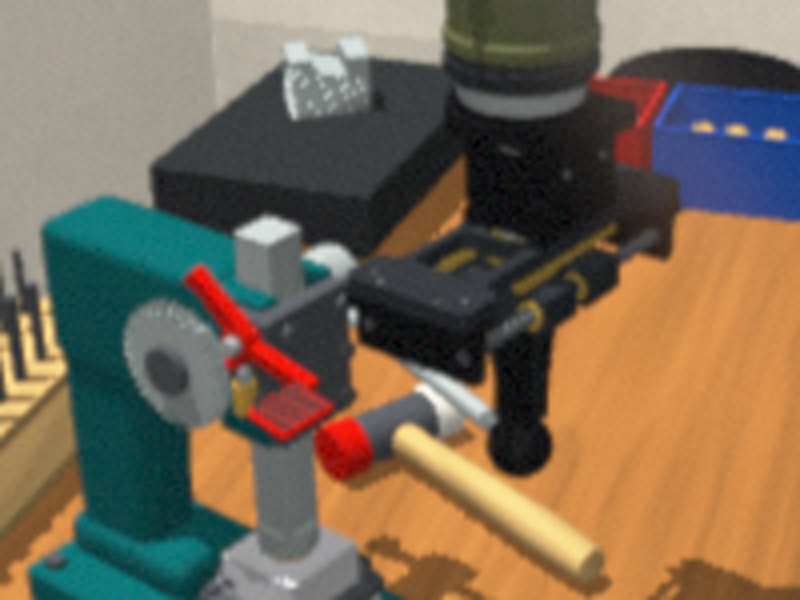

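Request:
send_rows(steps=[[[0,0.0005,0.001],[0,0,0],0],[[0,0.001,0.002],[0,0,0],0],[[0,0.001,0.003],[0,0,0],0],[[0,0.001,0.003],[0,0,0],0],[[0,0.001,0.003],[0,0,0],0]])

```text
time_s: 9.03
tool_pos: [0.4847, 0.0262, 0.1731]
tool_rot: [-179.9, -0.1, 69.8]
force: [-9.5, 1.8, 14.2]
grip_width: 0.0004
```

```bash
python3 st.py a5
```

```text
press frame tcp -0.16157582333302495 -0.06427131604351242 ballz 0.15505401839765479 v 1.2480365555031678 rot [-1.799e+02 -1.000e-01  6.980e+01] F [-9.5  1.8 14.2] [ 0.43  1.92 -0.  ] [ 50.   3. -57. 108.   3.  70.  62.]
ball px -0.16157413480209984
```

Request:
send_rows(steps=[[[0,0.0005,0.001],[0,0,0],0],[[0,0.001,0.002],[0,0,0],0],[[0,0.001,0.003],[0,0,0],0],[[0,0.001,0.004],[0,0,0],0],[[0,0.001,0.004],[0,0,0],0]])

```text
time_s: 9.5
tool_pos: [0.4856, 0.0259, 0.1698]
tool_rot: [-179.9, -0.0, 69.8]
force: [-11.5, 2.5, 20.5]
grip_width: 0.0006
```

```bash
python3 st.py a6
```

```text
press frame tcp -0.16069840141538033 -0.06426669646438696 ballz 0.15182786617592575 v 1.2712590431193955 rot [-179.9   -0.    69.8] F [-11.5   2.5  20.5] [0.47 2.61 0.02] [ 49.   4. -57. 108.   3.  70.  61.]
ball px -0.1602606337550714
```

View pics/a6.png

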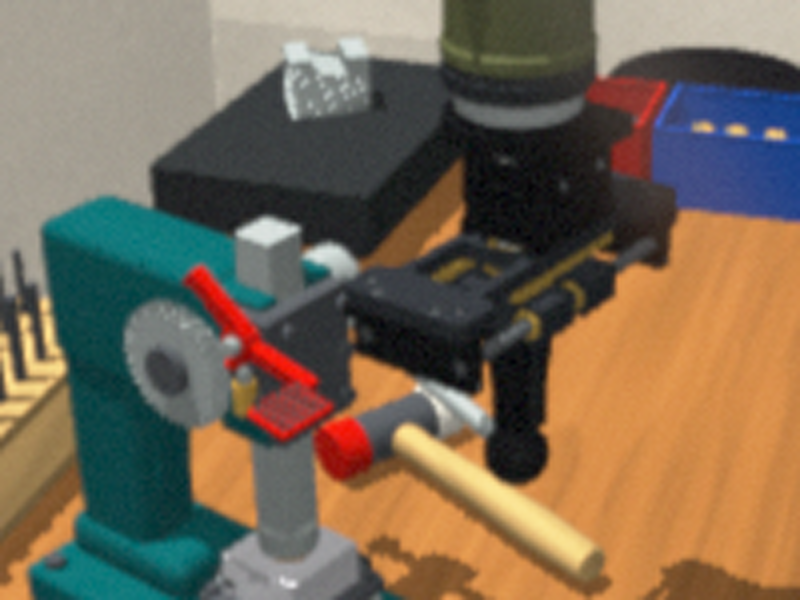

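Request:
send_rows(steps=[[[0,0.0005,0.001],[0,0,0],0],[[0,0.001,0.002],[0,0,0],0],[[0,0.001,0.003],[0,0,0],0],[[0,0.001,0.004],[0,0,0],0],[[0,0.001,0.004],[0,0,0],0]])

```text
time_s: 9.97
tool_pos: [0.4865, 0.0256, 0.1666]
tool_rot: [-179.9, 0.0, 69.8]
force: [-13.9, 1.0, 25.1]
grip_width: 0.0001
```

```bash
python3 st.py a7
```

```text
press frame tcp -0.15972157839972156 -0.06421838119145806 ballz 0.14864829453905973 v 1.2943704031496033 rot [-179.9    0.    69.8] F [-13.9   1.   25.1] [ 0.38  3.17 -0.04] [ 49.   4. -57. 108.   4.  70.  61.]
ball px -0.158879393032823
```

View pics/a7.png

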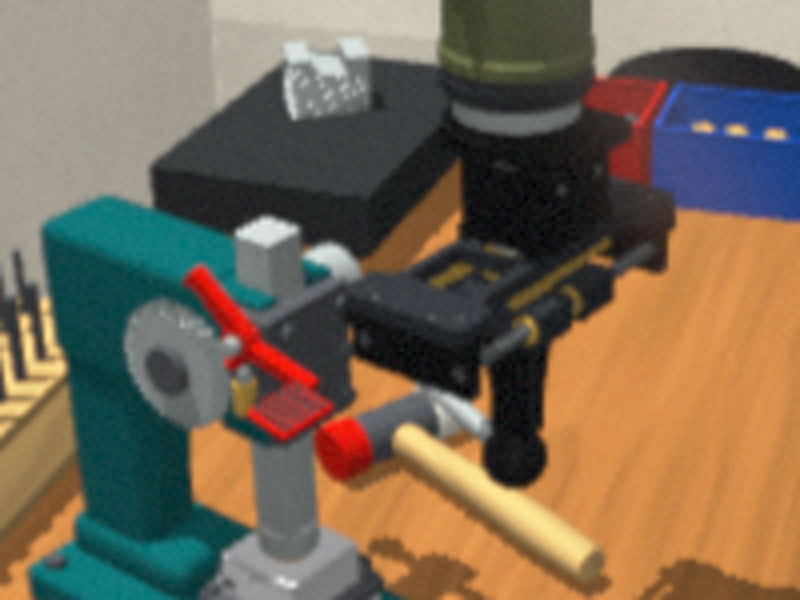

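Request:
send_rows(steps=[[[0,-0.001,-0.005],[0,0,0],0],[[0,-0.001,-0.015],[0,0,0],0],[[0,-0.001,-0.045],[0,0,0],0],[[0,-0.001,-0.085],[0,0,0],0],[[0,-0.001,-0.125],[0,0,0],0]])

```text
time_s: 10.43
tool_pos: [0.4862, 0.0245, 0.2899]
tool_rot: [179.9, -0.1, 69.7]
force: [1.6, -0.0, -0.0]
grip_width: 0.0005
```

Request:
send_rows(steps=[[[0,-0.03,-0.03],[0,0,0],0],[[0,-0.05,-0.06],[0,0,0],0],[[0,-0.05,-0.09],[0,0,0],0],[[0,-0.05,-0.11],[0,0,0],0],[[0,-0.05,-0.11],[0,0,0],0]])

```text
time_s: 10.85
tool_pos: [0.4414, 0.0418, 0.4032]
tool_rot: [179.4, -0.1, 69.7]
force: [0.1, -0.7, -0.8]
grip_width: 0.0006
```

```bash
python3 - <<'E'
from h import *
from cell import env
import cv2
o=env.get_obs(); print(o['tool_pos'],o['force'],o['time_s'])
im=env.read_camera("side")["pixels"][:,:,::-1]; cv2.imwrite("pics/s9full.png",im)
cv2.imwrite("pics/s9.png",cv2.resize(im[160:310,200:400],None,fx=4,fy=4,interpolation=2))
a=cv2.imread("pics/side0.png")[270:325,235:315]; b=im[270:325,235:315]
cv2.imwrite("pics/s9b.png",cv2.resize(np.hstack([a,b]),None,fx=5,fy=5,interpolation=2))
p=[0.65857,0.03031,-0.35479]
for v in (1.15,1.2,1.225,1.25,1.3):
    q=.873-v; print(v,proj("side",w(p,(-.022-.15*np.cos(q),-.065,.21+.15*np.sin(q)))), proj("side",w(p,(-.05,0,.297-.015*v))))
E
```

```text
[0.44137578 0.04178552 0.40319093] [ 0.05039334 -0.66790357 -0.777169  ] 10.85
1.15 [331.01671404 266.47667938] [266.68993622 216.17874723]
1.2 [330.16222121 269.0103477 ] [266.71255094 216.50873761]
1.225 [329.68751411 270.23124329] [266.72385242 216.67364243]
1.25 [329.18191309 271.42061217] [266.73514998 216.83848705]
1.3 [328.08038024 273.70228096] [266.75773337 217.1679958 ]
```

View pics/s9.png

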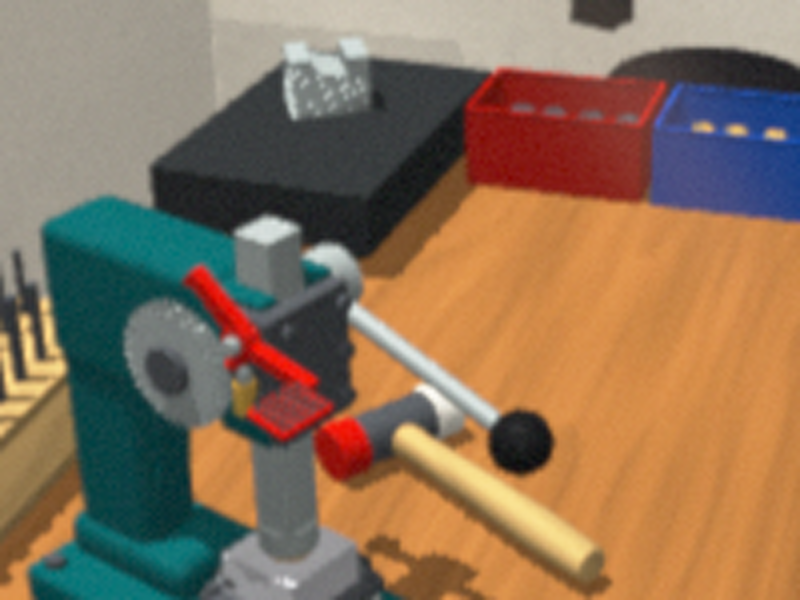

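View pics/s9b.png

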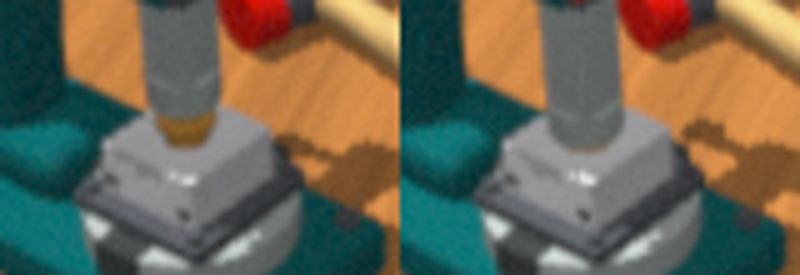

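```bash
python3 -c "
from cell import env
print(env.get_obs()['joint_velocities'].round(1)); print(env.sign_off())"
```

```text
[-0.   1.2 -0.4  4.  -0.1 -0.7  0.1]
the job is handed in; nothing more can be done
None
```

I freed the pawl, pressed the bush home and left the lever down, all with the closed fingertips. I handed the job in at about 11 s on the robot clock, with the arm clear of everything.

- **Pawl:** It snapped over when I pressed the red tab down. The side pictures taken after I lifted off, and again after the pressing, show it still over and clear of the teeth.
- **Lever:** I pushed the ball down along its arc. Up to about 1.23 rad it took 8–14 N in all. Past that the force rose steadily to about 29 N.
- **Release:** At full force the lever read about 1.29 rad, beyond the stated stop. When I let go it settled at about 1.22 rad by the side camera, inside the 1.2–1.25 home range. I took the difference as give in the stop.
- **Bush:** In the last side picture the ram foot sits against the housing with only a thin bronze line showing, where bare bronze stood clear before. At this resolution I could not measure the flange gap, so "fully home" rests mainly on the lever angle and the force at the stop.
- **Loose things:** I gripped nothing. I never moved near the loose things, but I did not compare their positions one by one at the end.

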